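# Switch off and lock out the bench isolator

## Task

Switch the bench isolator off: swing its red handle from the red lamp's side all the way over to the green lamp's side. Then lock it out by pushing the yellow gate fully home up the sloping panel, so that the spring catch clicks in behind it, and leave the handle off, without knocking the screwdriver and the heat sink beside the unit about.

Things in the scene. Friction and masses are not known exactly. Their poses are not given: they have to be found in the camera images.
- isolator: Grey desk-type isolator fixed to the table, 220 mm wide, 213 mm deep, with a front panel that slopes 35 degrees, rising away from the robot. Its place and yaw vary. Origin on the table top under the point panel; own z up, x to its back, y to its left. A red lamp on the right of the panel marks on, a green lamp on the left marks off (v = -85 and +85, u = 45, 15 mm high).
- panel (a point): Point on the panel's surface, 100 mm above isolator's origin, in the panel's own axes: x = u, up the slope (35 degrees up, towards the back); y = v, to the left; z = n, straight out of the panel (35 degrees from vertical, leaning to the robot). The panel spans u = -160 to 95, v = -110 to 110 mm. All u, v, n here are in mm from this point.
- hood (a point): Middle of the outer edge of the hood, a plate that stands straight out of the panel's upper end over its full width (u = 79 to 93, v = -108 to 108, n = 0 to 166 mm). It hangs over the handle: there an upright tool's gripper body strikes it, so come to the handle along -n, 25 to 40 degrees off vertical. The gate's push plate, lower down, can be reached with less tilt.
- handle (a joint): Red handle's angle, rad: 0 = on, leaning 40 degrees from n to the right (-v); 1.4 = off, 40 degrees to the left. Its axis runs along u through u = 0, v = 0, n = 14 mm. Length 95 mm from the axis; rod 14 mm thick, outer 50 mm a grip 26 mm thick. Its top weight (0.35 kg in all) holds it at either end stop and tips it on once past upright (0.7); takes about 1 to 3 N at the grip.
- handle_end (a point): Outer end of the red handle, on its centre line, 95 mm from its axis. Moves with the handle.
- gate (a joint): Travel of the yellow lock-out gate up the slope (along u), m: 0 = open (low), 0.060 = at its end stop; starts at 0 to 0.010. Friction holds it where it is left; pushing takes about 4 to 7 N. With the handle on, the handle blocks its way. The catch has dropped in behind it from 0.0575 on; push it to the stop.
- gate_push (a point): Centre of the gate's push plate, on the flat face that looks down the slope: u = -120 mm plus the travel, v = -48, n = 34 mm. Plate 60 mm wide (v), n = 6 to 62 mm high, 8 mm thick. The gate reaches 85 mm up the slope from this face, between v = -78 and 0, at most 62 mm high.
- catch (a joint): Angle, rad, of the copper-coloured spring catch, a 40 mm leaf on the panel at the gate's right side with its tip near u = 6, v = -65, n = 13 mm: 0 = at rest. A tooth on the gate pushes it aside to about 0.2 in passing, and it springs back to 0 behind the tooth when the gate is fully home.
- screwdriver_small: Small red screwdriver, 144 mm long, 17 mm thick, lying loose on the table to the left of the unit: leave it alone. Origin under its middle.
- heat_sink: Aluminium heat sink with upright fins, 50 x 60 x 28 mm, standing loose on the table to the right of the unit: leave it alone. Origin at the centre of its underside.

How it is judged:
By the outcome, as a careful person would: the job done as asked, in the order asked, and still so for the second after the job is handed in, with the robot touching nothing.
It also fails if it takes over 45 s, if anything falls off the work surface, if the arm or the gripper's body presses on something with over 40 N, if the wrist force passes 120 N, or if a joint passes its speed limit or range.

## Robot

A 6-joint arm with a two-finger parallel gripper is mounted at the origin on a cart in front of the work surface, level with it; the furniture and walls round the work are solid. World frame = base frame: x ahead of the robot, y to its left, z up, the work surface at z = 0. Lengths are in m, angles in rad, forces in N, time in s.
With the tool pointing down it reaches from about 0.375 to 0.9 m from the base axis. Payload 3.1 kg.
Tool frame: the origin (TCP) lies where the fingers leave the gripper's body, on its centre line; the fingertips stand manip.tip_reach ahead of it and the grasp point (between the pads) lies 54 mm ahead of it (manip.tip_reach is the distance from the TCP to the fingertips, in m); z points along the fingers, y is the direction in which the jaws open and shut (so a half turn about z gives the same grasp; the last joint's range is limited). The gripper opens to 85 mm and grips with 20 to 120 N. Pads are 22 mm wide; open, the fingers measure 114 mm over their backs; the gripper's body (76 mm by 85 mm) begins 54 mm behind the grasp point. The pads swing forward as they close: fully open they stand 13 mm farther back than shut.
Start: joints at [1.155, 0.527, 1.433, -0, 1.181, -0.178], TCP at [0.147, 0.607, 0.304] pointing down, gripper open.
Joint ranges: [-3.08, 3.08], [-0.75, 2.2], [0.22, 2.44], [-1.43, 4.57], [0, 2.65], [-2.85, 2.85]. Speed limits (rad/s): [2.79, 2.79, 3.14, 3.14, 3.14, 3.14].

## Interface

Orientations are given as a unit quaternion [x, y, z, w].
In Python, from station import manip, cams, order gives the robot as it stands. The module is installed in compiled form; this text tells all that it offers.
- The arm moves only by the tool drive_tool, never from a script. Its arguments are lists of equal length, an entry for each row: "linear": the shift along the tool's x, y, z in mm, a list of three; "rot": the turn, a rotation vector about the tool's x, y, z in degrees, a list of three; "hand": the finger opening in mm, from 0 to 85.4. A call has 1 to 20 rows; each row shifts and turns the pose as measured when the row begins, along the tool's axes as they then stand; what a row does not reach is not made up. A row lasts 1/12 s, in which the tool goes at most 41.7 mm and 7.16 degrees, less where a joint would pass 70% of its speed; a pose out of reach is approached as far as the arm can. A call with a gripper value outside its range is refused whole. The fingers move at their own pace and stop on an object; "force" is the grip in N (left out, the last holds). Time passes only in rows, so rows that do not move let the fingers close. It gives the time, the measured TCP pose, the force and the opening at its end, in the units of the state.
- manip.sense(): the state, without advancing time (a new reading comes with each control period).
- cams.snapshot(name): name is "scene" or "top"; returns the picture (480x640x3 uint8, red, green, blue); there is no depth.
- cams.camera_model(name): a dict with "vfov" (degrees; the focal length in pixels is half the picture's height over the tangent of half this angle, whatever the lens; pixels are square), "cx", "cy" (the principal point, pixels), "k1" (the pictures are not rectified: a ray, as slopes to the right and down, at radius r is drawn at 1 + k1 r^2 times it, then the intrinsics apply), "rvec" (rotation vector, rad) and "tvec" (3), from world to camera coordinates, as OpenCV has them. Camera axes: x right, y down, z forward; pixel columns grow to the right and rows downward; lengths in m; the calibration is good to about 2 mm. A picture is of the moment at which its call begins. camera_model takes no time and is no camera call.
- order.sign_off(): hands the job in, once; it reports no verdict.
Trained networks look in the newest picture that a camera, given by its name, has taken for a name from the list of things; names that differ only in an ending like _2 or _b are one class to them, and where a whole thing is asked for, a point or a joint stands for the part that bears it (a point fixed in the world has none). Each returns a list of dicts, best first, with "score" (0 to 1); they miss things now and then, are a little off and sometimes report something else, mostly with a low value. They report only what shows in the picture. A call takes as long as a camera call.
- cams.regions_of(label, camera): "pixels" (480x640 bool, what is visible of it) and "rect" ([left, top, right, bottom] in pixels, round what is visible of it).
- cams.spot_point(label, camera): "at" ([column, row] in pixels: a listed point, or the origin of a listed thing).
The state is a dict: "t": time; "q": joint angles; "qd": joint speeds; "tau": joint torques, N m; "tcp_pos": TCP position; "tool_rot": TCP orientation; "force": force on the tool from outside, world axes, zero at the start; "ft_torque": the same for the moment, N m; "finger_gap": opening from 0.0 (shut) to 1.0 (fully open).
Only numpy, scipy, OpenCV 4.12 (cv2) and the standard library are available. Lean on these libraries where they do the work, as an engineer would, in place of code of your own. Each camera call takes 0.05 s, during which the arm holds its last target. There are 200 camera calls.

## Working session

There is one attempt and no reset: what is moved stays moved. The work goes in short steps, Python scripts to look and compute and a tool call to move; the robot and the scene stay as the last step left them, time stands still between calls to the robot, and variables do not carry over. Pictures are saved under pics/ and viewed, about 8 in all and at most 12, crops included, and the job is handed in when it is done.

Besides the shell and the picture viewer there is one more tool, called after "Call:" in YAML: its name, and indented under it one key for each argument. drive_tool: Moves the arm, as the interface text tells. Its arguments: {"type":"object","properties":{"linear":{"type":"array","items":{"type":"array","items":{"type":"number"}}},"rot":{"type":"array","items":{"type":"array","items":{"type":"number"}}},"hand":{"type":"array","items":{"type":"number"}},"force":{"type":"number"}},"required":["linear","rot","hand"]}

```bash
mkdir -p pics
cat > h.py <<'E'
import numpy as np, cv2
from station import manip, cams, order
from scipy.spatial.transform import Rotation as R
from scipy.optimize import least_squares
def proj(P,name):
    m=cams.camera_model(name); P=np.atleast_2d(P)
    c=R.from_rotvec(np.ravel(m['rvec'])).apply(P)+np.ravel(m['tvec'])
    s=c[:,:2]/c[:,2:]; s=s*(1+m['k1']*(s**2).sum(1,keepdims=True))
    f=240/np.tan(np.radians(m['vfov'])/2)
    return s*f+[m['cx'],m['cy']]
S=np.radians(35)
Rp=np.array([[np.cos(S),0,-np.sin(S)],[0,1,0],[np.sin(S),0,np.cos(S)]]) # cols u,v,n in isolator frame
def uvn(p,iso): # mm -> world ; iso=x,y,yaw
    p=np.atleast_2d(p)/1000
    q=p@Rp.T+[0,0,.1]
    return R.from_euler('z',iso[2]).apply(q)+[iso[0],iso[1],0]
def handle(a,r=95): # handle point mm
    t=a-np.radians(40); return [0,r*np.sin(t),14+r*np.cos(t)]
E
python3 - <<'E'
from h import *
print(manip.tip_reach, {k:np.round(v,3) if not isinstance(v,str) else v for k,v in manip.sense().items()})
for n in('scene','top'):
    im=cams.snapshot(n); cv2.imwrite(f'pics/{n}0.png',im[:,:,::-1]); print(n,cams.camera_model(n))
    for l in('isolator','panel','hood','handle_end','gate_push','screwdriver_small','heat_sink'):
        print(l,[(np.round(d['at'],1),round(d['score'],2)) for d in cams.spot_point(l,n)[:2]])
E
```

```text
0.0726 {'t': np.float64(0.0), 'q': array([ 1.154,  0.528,  1.434, -0.   ,  1.181, -0.178]), 'qd': array([ 0.001,  0.   ,  0.002, -0.   , -0.001,  0.001]), 'tau': array([-2.0000e-03, -4.4235e+01, -1.7803e+01, -0.0000e+00,  8.0000e-03,
        0.0000e+00]), 'tcp_pos': array([0.147, 0.607, 0.303]), 'tool_rot': array([ 0.119,  0.993, -0.001, -0.   ]), 'force': array([0.257, 0.273, 0.324]), 'ft_torque': array([-0.067, -0.06 ,  0.043]), 'finger_gap': np.float64(0.995)}
scene {'vfov': 42.62661447035964, 'cx': 322.72155943388213, 'cy': 240.89338597207023, 'k1': 0.018669557204519134, 'rvec': array([ 2.15200469, -0.81444496,  0.35329923]), 'tvec': array([-0.4068076 ,  0.36139716,  1.23920993])}
isolator [(array([357., 287.]), 0.98), (array([385.7, 338. ]), 0.29)]
panel [(array([360.4, 255.4]), 0.98), (array([328.5, 298.3]), 0.34)]
hood [(array([350.9, 195.5]), 0.77)]
handle_end [(array([353.7, 255.8]), 0.5)]
gate_push [(array([329. , 298.9]), 0.8)]
screwdriver_small [(array([358. , 256.9]), 0.45)]
heat_sink [(array([384.7, 338.9]), 0.86)]
top {'vfov': 53.73361176983366, 'cx': 325.84270972576155, 'cy': 240.81731503785062, 'k1': -0.033650199057085765, 'rvec': array([ 2.09442274, -2.15028994,  0.21195702]), 'tvec': array([0.00151365, 0.57342217, 0.94356227])}
isolator [(array([337.5, 225.9]), 0.77)]
panel [(array([339. , 217.8]), 0.9)]
hood [(array([340.6, 200.5]), 0.81)]
handle_end [(array([368.8, 234.8]), 0.68), (array([338.2, 213.9]), 0.33)]
gate_push [(array([354.6, 278.3]), 0.8)]
screwdriver_small [(array([269.9, 215.5]), 0.85)]
heat_sink [(array([412.5, 250.7]), 0.91)]
```

```bash
cat > fit.py <<'E'
from h import *
obs={'scene':{'panel':(360.4,255.4),'hood':(350.9,195.5),'gate_push':(329,298.9),'isolator':(357,287)},
'top':{'panel':(339,217.8),'hood':(340.6,200.5),'gate_push':(354.6,278.3),'handle_end':(368.8,234.8),'isolator':(337.5,225.9)}}
def pts(x):
    iso=x[:3]; g=x[3]*1000
    return dict(panel=uvn([0,0,0],iso)[0],hood=uvn([86,0,166],iso)[0],gate_push=uvn([-120+g,-48,34],iso)[0],handle_end=uvn(handle(0),iso)[0],isolator=np.array([x[0],x[1],0]))
def res(x):
    p=pts(x); r=[]
    for c in obs:
        for k,o in obs[c].items(): r+=list(proj(p[k],c)[0]-o)
    return np.array(r)
s=least_squares(res,[.6,0,0,.005],loss='soft_l1',x_scale=[.1,.1,.1,.01])
print(s.x,s.fun.reshape(-1,2).round(1))
x=s.x; iso=x[:3]; np.save('iso.npy',x)
for c in('scene','top'):
    im=cv2.imread(f'pics/{c}0.png')
    def ln(a,col):
        p=proj(uvn(np.array(a,float),iso),c).round().astype(int); cv2.polylines(im,[p.reshape(-1,1,2)],False,col,1)
    ln([[-160,-110,0],[95,-110,0],[95,110,0],[-160,110,0],[-160,-110,0]],(255,0,0))
    ln([[86,-108,166],[86,108,166]],(255,0,255))
    ln([[0,0,14],handle(0)],(0,255,0)); g=x[3]*1000-120
    ln([[g,-78,6],[g,-18,6],[g,-18,62],[g,-78,62],[g,-78,6]],(255,255,0))
    ln([[45,-85,0],[45,-85,15]],(255,255,255));ln([[45,85,0],[45,85,15]],(255,255,255))
    cr=im[100:400,180:580]; cv2.imwrite(f'pics/{c}0o.png',cv2.resize(cr,None,fx=2,fy=2))
E
python3 fit.py
```

```text
[ 0.61814816 -0.04113357 -0.15382537  0.00170298] [[-1.8  0.7]
 [ 0.   0.6]
 [-0.7  0.7]
 [ 0.8 -0.7]
 [-0.1 -3.1]
 [-0.2  0.9]
 [-0.2 -1.9]
 [ 0.4  0.2]
 [ 0.  -0.3]]
```

View pics/scene0o.png

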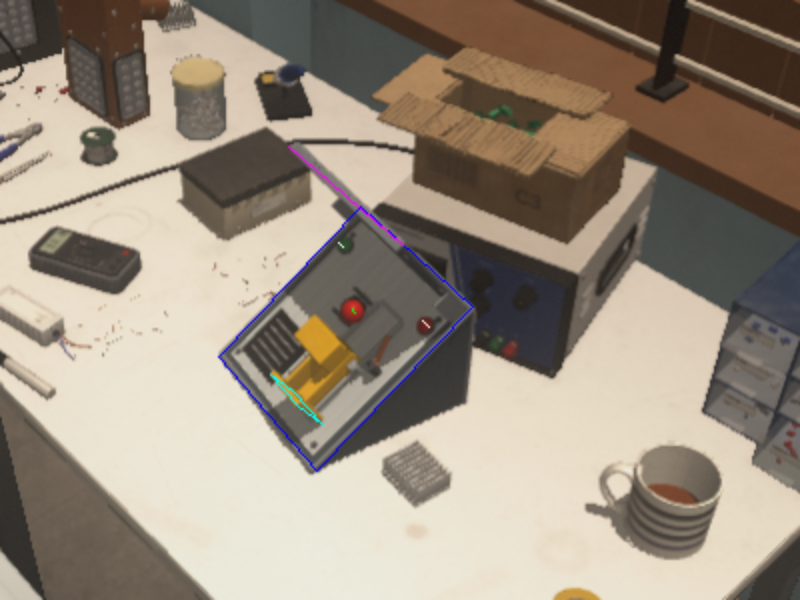

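View pics/top0o.png

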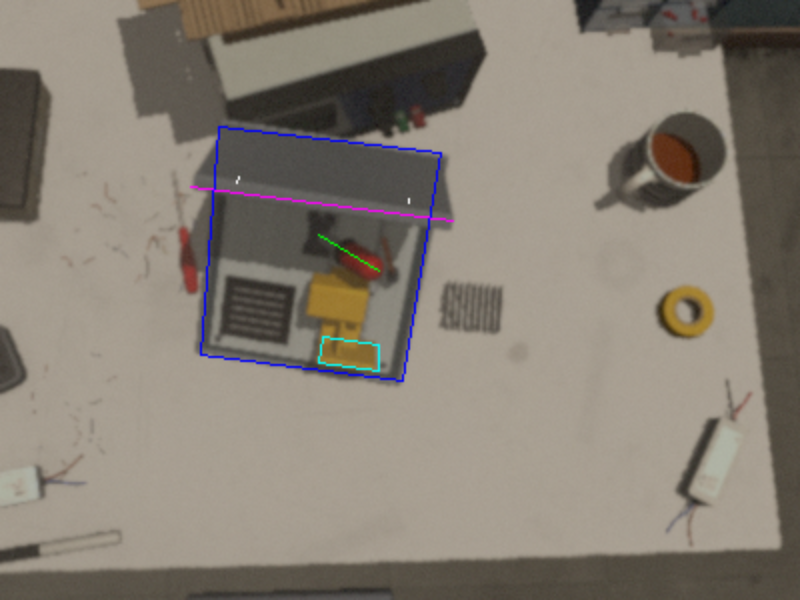

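The fitted outline matches both pictures: the isolator is at about (0.618, -0.041) with yaw -0.154, and the handle is on (leaning right). In the crops the screwdriver is left of the unit (top ~185,260) and the heat sink right (top ~470,305). Next I check the full view for the approach path.

```bash
cat >> h.py <<'E'
def iso(): return np.load('iso.npy')[:3]
def pose(tip,tilt,reach=.0726): # tip in uvn mm, tilt off vertical deg -> TCP pos, Rot
    i=iso(); Rt=R.from_euler('z',i[2])*R.from_euler('y',-np.radians(tilt))*R.from_matrix(np.diag([-1.,1,-1]))
    return uvn(tip,i)[0]-Rt.apply([0,0,reach]), Rt
def delta(p,Rt):
    s=manip.sense(); Rc=R.from_quat(s['tool_rot'])
    print('t',s['t'].round(2),'F',s['force'].round(1),'rot',np.degrees((Rc.inv()*Rt).as_rotvec()).round(1),
     'lin now',(1e3*Rc.inv().apply(p-s['tcp_pos'])).round(1),'lin after rot',(1e3*Rt.inv().apply(p-s['tcp_pos'])).round(1),'target',p.round(3))
def tipuvn(reach=.0726):
    s=manip.sense(); i=iso(); w=s['tcp_pos']+R.from_quat(s['tool_rot']).apply([0,0,reach])
    q=R.from_euler('z',-i[2]).apply(w-[i[0],i[1],0])-[0,0,.1]; return (1e3*q@Rp).round(1)
E
python3 - <<'E'
from h import *
im=cv2.imread('pics/top0.png')
a=np.array([.147,.607,.23]);v=np.array([.42,.3,.23]);b=pose([-60,-100,150],0)[0]-[0,0,.0726]
for P in (a,v,b): P=np.array(P); print(P.round(3),proj(P,'top').round())
pp=proj(np.array([a,v,b]),'top').round().astype(int); cv2.polylines(im,[pp.reshape(-1,1,2)],False,(0,255,0),1); cv2.imwrite('pics/path.png',im)
delta(*pose([-60,-100,150],0)); delta(*pose([-60,-100,150],35))
E
```

```text
[0.147 0.607 0.23 ] [[-50. 489.]]
[0.42 0.3  0.23] [[143. 315.]]
[ 0.469 -0.119  0.188] [[386. 282.]]Traceback (most recent call last):
  File "<stdin>", line 6, in <module>
  File "h.py", line 25, in delta
    print('t',s['t'].round(2),'F',s['force'].round(1),'rot',np.degrees((Rc.inv()*Rt).as_rotvec()).round(1),
              ^^^^^^^^^^^^
AttributeError: 'float' object has no attribute 'round'
```

View pics/path.png

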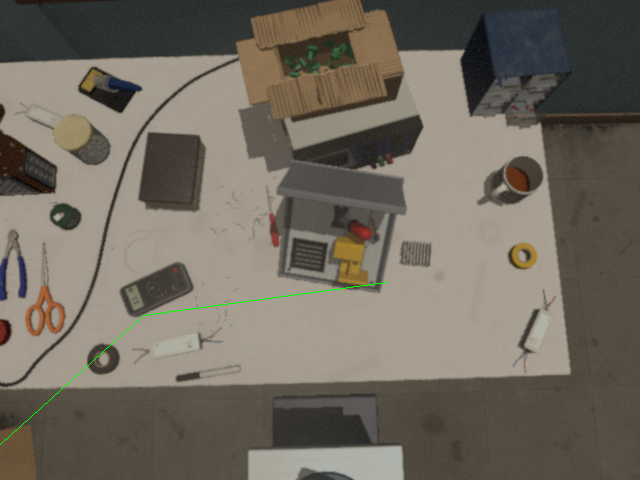

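The path crosses only low items: tape (103,358), the meter (157,288) and a white box (175,345). It ends right-front of the unit at (386,282).

```bash
sed -i "s/s\['t'\].round(2)/round(float(s['t']),2)/" h.py
python3 - <<'E'
from h import *
Rt=pose([-60,-100,150],0)[1]
delta(np.array([.42,.3,.32]),Rt)
b=np.array([.469,-.119,.32]); print(1e3*Rt.inv().apply(b-[.42,.3,.32]))
E
```

```text
t 0.8 F [-0.2 -0.4 -0.4] rot [ 0.   0.  -4.8] lin now [-337.5 -234.5  -16.1] lin after rot [-316.7 -262.   -16.1] target [0.42 0.3  0.32]
[-112.62036405 -406.54477441    0.        ]
```

Call:
drive_tool:
  linear:
    - [0,0,-10]
    - [0,0,-6]
    - [-26,-22,0]
    - [-26,-22,0]
    - [-26,-22,0]
    - [-26,-22,0]
    - [-26,-22,0]
    - [-26,-22,0]
    - [-26,-22,0]
    - [-26,-22,0]
    - [-26,-22,0]
    - [-26,-22,0]
    - [-26,-22,0]
    - [-26,-22,0]
    - [0,0,0]
  rot:
    - [0,0,-2.4]
    - [0,0,-2.4]
    - [0,0,0]
    - [0,0,0]
    - [0,0,0]
    - [0,0,0]
    - [0,0,0]
    - [0,0,0]
    - [0,0,0]
    - [0,0,0]
    - [0,0,0]
    - [0,0,0]
    - [0,0,0]
    - [0,0,0]
    - [0,0,0]
  hand: [0,0,0,0,0,0,0,0,0,0,0,0,0,0,0]

```text
t: 2.05
tcp_pos: [0.4286, 0.2906, 0.3217]
tool_rot: [0.07, 0.998, 0.004, 0.004]
force: [0.2, 1.0, 0.0]
finger_gap: 0.002
```

```bash
python3 -c "
from h import *
delta(np.array([.469,-.119,.32]),pose([0,0,0],0)[1])"
```

```text
t 2.05 F [0.2 1.  0. ] rot [0.5 0.4 0.8] lin now [ -97.4 -399.9   -1. ] lin after rot [-102.7 -398.5    1.7] target [ 0.469 -0.119  0.32 ]
```

Call:
drive_tool:
  linear:
    - [-9,-33,0]
    - [-9,-33,0]
    - [-9,-33,0]
    - [-9,-33,0]
    - [-8,-33,0]
    - [-8,-33,0]
    - [-8,-33,0]
    - [-8,-33,0]
    - [-8,-33,0]
    - [-8,-33,0]
    - [-8,-33,0]
    - [-8,-33,0]
    - [0,0,0]
    - [0,0,0]
    - [0,0,0]
    - [0,0,0]
    - [0,0,0]
    - [0,0,0]
    - [0,0,0]
  rot:
    - [0,0,0]
    - [0,0,0]
    - [0,0,0]
    - [0,0,0]
    - [0,0,0]
    - [0,0,0]
    - [0,0,0]
    - [0,0,0]
    - [0,0,0]
    - [0,0,0]
    - [0,0,0]
    - [0,0,0]
    - [0,-6,0]
    - [0,-6,0]
    - [0,-6,0]
    - [0,-6,0]
    - [0,-6,0]
    - [0,-6,0]
    - [0,0,0]
  hand: [0,0,0,0,0,0,0,0,0,0,0,0,0,0,0,0,0,0,0]

```text
t: 3.63
tcp_pos: [0.4801, -0.13, 0.322]
tool_rot: [0.067, 0.952, -0.011, 0.299]
force: [-0.5, 0.6, -0.0]
finger_gap: 0.002
```

```bash
python3 -c "
from h import *
print(tipuvn())
delta(*pose([-5,-105,120],35));delta(*pose([-5,-105,62],35))"
```

```text
[  26.5 -107.1  179.7]
t 3.63 F [-0.5  0.6 -0. ] rot [ 1.5 -0.2  0.3] lin now [31.5  2.5 59.9] lin after rot [31.7  3.9 59.7] target [ 0.489 -0.127  0.255]
t 3.63 F [-0.5  0.6 -0. ] rot [ 1.5 -0.2  0.3] lin now [ 31.3   1.  117.9] lin after rot [ 31.7   3.9 117.7] target [ 0.522 -0.132  0.207]
```

Call:
drive_tool:
  linear:
    - [16,1,0]
    - [15,1,0]
    - [0,0,24]
    - [0,0,24]
    - [0,0,24]
    - [0,0,24]
    - [0,0,22]
    - [0,0,0]
  rot:
    - [1.5,0,0.3]
    - [0,0,0]
    - [0,0,0]
    - [0,0,0]
    - [0,0,0]
    - [0,0,0]
    - [0,0,0]
    - [0,0,0]
  hand: [0,0,0,0,0,0,0,0]

```text
t: 4.3
tcp_pos: [0.5415, -0.1278, 0.2297]
tool_rot: [0.078, 0.956, -0.025, 0.281]
force: [0.2, -0.4, 0.2]
finger_gap: 0.003
```

```bash
python3 -c "
from h import *
print(tipuvn())
delta(*pose([-5,35,65],35))
im=cams.snapshot('scene');cv2.imwrite('pics/s1.png',cv2.resize(im[150:350,230:480,::-1],None,fx=3,fy=3))"
```

```text
[ 20.4 -98.1  69.5]
t 4.3 F [ 0.2 -0.4  0.2] rot [-0.5 -2.3 -0.3] lin now [ 28.8 132.3   4.3] lin after rot [ 28.3 132.4   4.4] target [0.541 0.006 0.21 ]
```

View pics/s1.png

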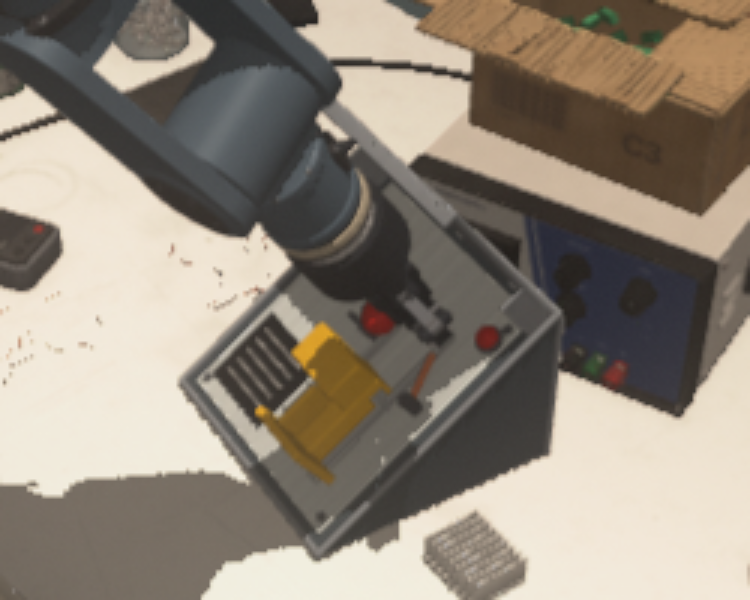

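The closed fingers hover right of the red handle (fingertips at ~(440,330), handle tip ~(378,318)), but too far up the slope. I correct that before pushing.

Call:
drive_tool:
  linear:
    - [8,-2,0]
    - [8,-2,2]
    - [8,-2,2]
    - [0,0,0]
  rot:
    - [0,-1,0]
    - [0,-1,0]
    - [0,0,0]
    - [0,0,0]
  hand: [0,0,0,0]

```text
t: 4.68
tcp_pos: [0.5334, -0.126, 0.235]
tool_rot: [0.08, 0.956, -0.029, 0.282]
force: [-0.1, -0.3, 0.2]
finger_gap: 0.002
```

```bash
python3 -c "
from h import *
print(tipuvn())
delta(*pose([-3,35,63],35))"
```

```text
[ 16.9 -98.1  78.6]
t 4.68 F [-0.1 -0.3  0.2] rot [-1.  -2.  -0.5] lin now [ 23.  132.   14.1] lin after rot [ 22.5 131.9  15.6] target [0.544 0.006 0.209]
```

```bash
python3 -c "
from h import *
s=manip.sense();print(s['q'].round(3),s['qd'].round(3))"
```

```text
[-0.509  0.458  2.019  0.999  0.207 -2.852] [ 0.002 -0.034  0.    -0.002  0.003  0.011]
```

Joint 6 is at its limit and the wrist is near its singularity at this tilt, so I reduce the tilt to about 25°, which is still in the recommended band.

Call:
drive_tool:
  linear:
    - [0,-2,-10]
    - [0,-2,-10]
    - [0,0,-10]
    - [0,0,0]
  rot:
    - [0,2.5,0]
    - [0,2.5,0]
    - [0,2.5,0]
    - [0,2,0]
  hand: [0,0,0,0]

```text
t: 5.02
tcp_pos: [0.5175, -0.1251, 0.2569]
tool_rot: [0.083, 0.973, -0.021, 0.214]
force: [0.0, 0.2, -0.0]
finger_gap: 0.002
```

```bash
python3 -c "
from h import *
s=manip.sense();print(s['q'].round(3),tipuvn())
delta(*pose([-6,-102,64],25))"
```

```text
[-0.505  0.395  1.956  0.35   0.4   -2.202] [  6.2 -99.2 106.8]
t 5.02 F [ 0.   0.2 -0. ] rot [-0.7 -0.2 -0.8] lin now [ 4.7 -3.1 44.3] lin after rot [ 4.9 -3.6 44.2] target [ 0.531 -0.131  0.215]
```

Good margins now. Down, then sweep to the left.

Call:
drive_tool:
  linear:
    - [2,-1,15]
    - [2,-1,15]
    - [1,-1,14]
    - [0,0,0]
  rot:
    - [-0.7,0,-0.8]
    - [0,0,0]
    - [0,0,0]
    - [0,0,0]
  hand: [0,0,0,0]

```text
t: 5.35
tcp_pos: [0.531, -0.132, 0.22]
tool_rot: [0.075, 0.973, -0.019, 0.218]
force: [-0.5, 1.2, -0.1]
finger_gap: 0.004
```

```bash
python3 -c "
from h import *
s=manip.sense();print(s['q'].round(3),tipuvn())
delta(*pose([-6,20,64],25))"
```

```text
[-0.509  0.481  1.959  0.482  0.317 -2.357] [  -2.6 -103.5   68.2]
t 5.35 F [-0.5  1.2 -0.1] rot [-0.2  0.3  0.1] lin now [  2.1 123.2   4.2] lin after rot [  2.3 123.2   4.7] target [ 0.55  -0.01   0.215]
```

Call:
drive_tool:
  linear:
    - [0,8,1]
    - [0,8,1]
    - [0,8,1]
    - [0,8,1]
    - [0,8,0]
    - [0,8,0]
    - [0,8,0]
    - [0,8,0]
    - [0,8,0]
    - [0,8,0]
    - [0,8,0]
    - [0,8,0]
    - [0,8,0]
    - [0,0,0]
  rot:
    - [0,0,0]
    - [0,0,0]
    - [0,0,0]
    - [0,0,0]
    - [0,0,0]
    - [0,0,0]
    - [0,0,0]
    - [0,0,0]
    - [0,0,0]
    - [0,0,0]
    - [0,0,0]
    - [0,0,0]
    - [0,0,0]
    - [0,0,0]
  hand: [0,0,0,0,0,0,0,0,0,0,0,0,0,0]

```text
t: 6.52
tcp_pos: [0.5438, -0.0325, 0.2309]
tool_rot: [0.081, 0.97, -0.027, 0.226]
force: [-0.1, -0.2, 0.2]
finger_gap: 0.003
```

```bash
python3 -c "
from h import *
s=manip.sense();print(s['q'].round(3),tipuvn())
delta(*pose([-6,20,64],25))
im=cams.snapshot('scene');cv2.imwrite('pics/s2.png',cv2.resize(im[150:350,230:480,::-1],None,fx=3,fy=3))"
```

```text
[-0.28   0.458  1.964  0.136  0.263 -1.808] [ 2.9 -4.3 78.4]
t 6.52 F [-0.1 -0.2  0.2] rot [-1.2  1.3 -0.4] lin now [ 5.1 23.1 15.1] lin after rot [ 4.6 22.8 15.7] target [ 0.55  -0.01   0.215]
```

View pics/s2.png

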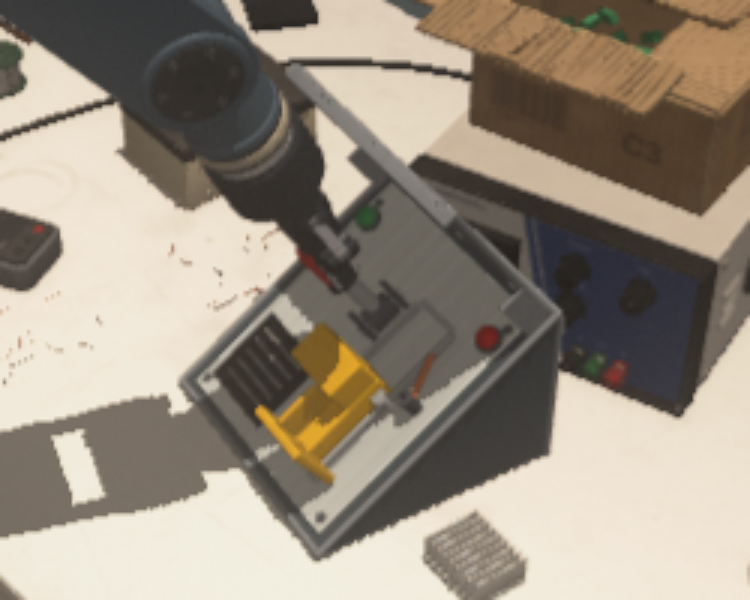

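The handle has gone over to the green side: its red grip is at ~(312,262), behind the fingers. I confirm it is on its stop with a gentle push, then back off.

Call:
drive_tool:
  linear:
    - [1,6,2]
    - [1,6,2]
    - [1,4,2]
    - [0,4,0]
    - [0,2,0]
    - [0,0,0]
  rot:
    - [-0.6,0.6,0]
    - [-0.6,0.6,0]
    - [0,0,0]
    - [0,0,0]
    - [0,0,0]
    - [0,0,0]
  hand: [0,0,0,0,0,0]

```text
t: 7.07
tcp_pos: [0.5471, -0.0106, 0.2249]
tool_rot: [0.08, 0.973, -0.015, 0.217]
force: [-0.7, -0.6, -0.3]
finger_gap: -0.0
```

```bash
python3 -c "
from h import *
s=manip.sense();print(s['q'].round(3),tipuvn(),s['force'])"
```

```text
[-0.24   0.472  1.951  0.135  0.284 -1.769] [-2.2 19.4 73.7] [-0.71269527 -0.5704155  -0.28542497]
```

Call:
drive_tool:
  linear:
    - [0,3,0]
    - [0,3,0]
    - [0,3,0]
    - [0,0,0]
  rot:
    - [0,0,0]
    - [0,0,0]
    - [0,0,0]
    - [0,0,0]
  hand: [0,0,0,0]

```text
t: 7.4
tcp_pos: [0.5487, -0.0017, 0.2247]
tool_rot: [0.08, 0.973, -0.016, 0.217]
force: [-1.3, -4.5, 1.1]
finger_gap: 0.001
```

```bash
python3 -c "
from h import *
print(tipuvn(),manip.sense()['force'])"
```

```text
[-2.2 28.3 73.5] [-1.29271026 -4.49358428  1.09824012]
```

The push met 4.5 N where the stop is expected. Now I retract and head for the gate.

Call:
drive_tool:
  linear:
    - [0,-8,0]
    - [0,-8,-10]
    - [0,-8,-20]
    - [0,-8,-20]
    - [0,-8,-20]
    - [0,0,0]
  rot:
    - [0,0,0]
    - [0,0,0]
    - [0,0,0]
    - [0,0,0]
    - [0,0,0]
    - [0,0,0]
  hand: [0,0,0,0,0,0]

```text
t: 7.9
tcp_pos: [0.5117, -0.0367, 0.2885]
tool_rot: [0.078, 0.973, -0.015, 0.215]
force: [-0.7, -0.5, -0.4]
finger_gap: -0.002
```

```bash
python3 -c "
from h import *
print(tipuvn())
delta(*pose([-148,-48,110],15));
print(manip.sense()['q'].round(3),pose([-148,-48,22],15)[0],pose([-70,-48,22],15)[0])"
```

```text
[  8.6 -11.8 143.6]
t 7.9 F [-0.7 -0.5 -0.4] rot [ 0.1  9.8 -0.4] lin now [135.5 -37.2  61.7] lin after rot [123.2 -36.1  84.1] target [ 0.41  -0.057  0.175]
[-0.322  0.314  1.967  0.169  0.439 -1.869] [ 0.45995257 -0.06517885  0.10325825] [ 0.52309198 -0.07496864  0.14799721]
```

```bash
python3 -c "
from h import *
p,r=pose([-148,-48,32],22)
print(p); h=p-r.apply([0,0,.085]); delta(h,r)"
```

```text
[ 0.44597761 -0.06301203  0.1086371 ]
t 7.9 F [-0.7 -0.5 -0.4] rot [ 0.1  2.8 -0.4] lin now [126.3 -37.1  52.6] lin after rot [123.8 -36.1  58.9] target [ 0.415 -0.058  0.187]
```

Call:
drive_tool:
  linear:
    - [14,-5,0]
    - [14,-5,0]
    - [14,-5,0]
    - [14,-5,4]
    - [14,-5,10]
    - [14,-5,10]
    - [14,-4,10]
    - [14,-3,10]
    - [12,0,10]
    - [0,0,0]
  rot:
    - [0,1.4,0]
    - [0,1.4,0]
    - [0,0,0]
    - [0,0,0]
    - [0,0,0]
    - [0,0,0]
    - [0,0,0]
    - [0,0,0]
    - [0,0,0]
    - [0,0,0]
  hand: [0,0,0,0,0,0,0,0,0,0]

```text
t: 8.73
tcp_pos: [0.4068, -0.0541, 0.1923]
tool_rot: [0.078, 0.981, -0.008, 0.179]
force: [0.6, 0.0, 0.5]
finger_gap: 0.002
```

```bash
python3 -c "
from h import *
print(tipuvn(),manip.sense()['q'].round(3))
delta(*pose([-148,-48,32],22))"
```

```text
[-134.5  -44.5  124. ] [-0.476  0.443  2.267  0.921  0.152 -2.782]
t 8.73 F [0.6 0.  0.5] rot [ 0.6 -1.4 -0.4] lin now [-8.1 -3.6 92.4] lin after rot [-5.8 -2.8 92.6] target [ 0.446 -0.063  0.109]
```

Joint 6 is nearing its limit again, so I take less tilt (~13°), which the task allows for the gate.

Call:
drive_tool:
  linear:
    - [0,0,0]
    - [0,0,0]
    - [0,0,0]
  rot:
    - [0,4,0]
    - [0,4,0]
    - [0,0,0]
  hand: [0,0,0]

```text
t: 8.98
tcp_pos: [0.408, -0.0508, 0.1917]
tool_rot: [0.076, 0.986, 0.002, 0.149]
force: [0.4, 1.4, 0.8]
finger_gap: 0.003
```

```bash
python3 -c "
from h import *
print(tipuvn(),manip.sense()['q'].round(3))
delta(*pose([-156,-48,38],13))"
```

```text
[-138.6  -39.8  124.3] [-0.463  0.439  2.23   0.538  0.226 -2.39 ]
t 8.98 F [0.4 1.4 0.8] rot [ 1.5  4.1 -0.2] lin now [-15.2  -8.5  87.4] lin after rot [-21.4  -6.2  86.3] target [ 0.447 -0.063  0.112]
```

Call:
drive_tool:
  linear:
    - [0,-2,0]
    - [-2,-2,12]
    - [-3,-2,14]
    - [-3,-1,14]
    - [-3,0,14]
    - [-3,0,14]
    - [-2,0,12]
    - [0,0,0]
  rot:
    - [0.8,2,0]
    - [0.7,0,0]
    - [0,0,0]
    - [0,0,0]
    - [0,0,0]
    - [0,0,0]
    - [0,0,0]
    - [0,0,0]
  hand: [0,0,0,0,0,0,0,0]

```text
t: 9.65
tcp_pos: [0.4417, -0.0624, 0.1148]
tool_rot: [0.076, 0.988, -0.011, 0.131]
force: [-0.4, 0.9, -0.4]
finger_gap: 0.005
```

```bash
python3 -c "
from h import *
print(tipuvn(),manip.sense()['q'].round(3))
delta(*pose([-156,-48,38],15))
im=cams.snapshot('scene');cv2.imwrite('pics/s3.png',cv2.resize(im[150:350,230:480,::-1],None,fx=3,fy=3))"
```

```text
[-156.4  -48.1   42. ] [-0.428  0.659  2.171  0.88   0.09  -2.714]
t 9.65 F [-0.4  0.9 -0.4] rot [-0.1  0.1  0. ] lin now [-1.9  0.1  3.6] lin after rot [-1.9  0.   3.6] target [ 0.444 -0.063  0.112]
```

View pics/s3.png

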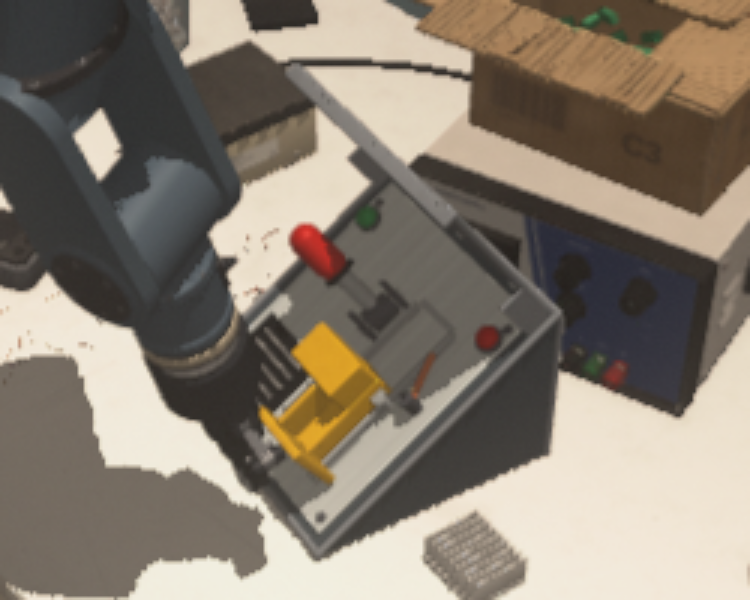

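Picture: the handle is off (red grip ~(318,250), beside the green lamp). The fingertips (~(262,455)) stand in front of the yellow push plate (260,405)-(330,475). I start pushing up the slope.

Call:
drive_tool:
  linear:
    - [-3,0,-1]
    - [-4,0,-1.4]
    - [-5,0,-1.8]
    - [-5,0,-1.8]
    - [0,0,0]
  rot:
    - [0,1,0]
    - [0,1,0]
    - [0,0,0]
    - [0,0,0]
    - [0,0,0]
  hand: [0,0,0,0,0]

```text
t: 10.12
tcp_pos: [0.4515, -0.0626, 0.1264]
tool_rot: [0.075, 0.99, -0.009, 0.117]
force: [0.2, -0.2, 0.0]
finger_gap: -0.003
```

```bash
python3 -c "
from h import *
print(tipuvn(),manip.sense()['q'].round(3))
delta(*pose([-137,-48,42],13));delta(*pose([-77,-48,42],13))"
```

```text
[-143.7  -46.7   46.6] [-0.415  0.628  2.126  0.367  0.172 -2.19 ]
t 10.12 F [ 0.2 -0.2  0. ] rot [0.1 0.5 0.1] lin now [-8.6 -1.3  1.8] lin after rot [-8.6 -1.2  1.8] target [ 0.46  -0.065  0.127]
t 10.12 F [ 0.2 -0.2  0. ] rot [0.1 0.5 0.1] lin now [-64.4  -1.4 -20.2] lin after rot [-64.2  -1.2 -20.7] target [ 0.509 -0.073  0.161]
```

Call:
drive_tool:
  linear:
    - [-4,0,1]
    - [-5,0,-1]
    - [-5,0,-2]
    - [-5,0,-2]
    - [-5,0,-2]
    - [-5,0,-2]
    - [-5,0,-2]
    - [-5,0,-2]
    - [-5,0,-2]
    - [0,0,0]
  rot:
    - [0,0,0]
    - [0,0,0]
    - [0,0,0]
    - [0,0,0]
    - [0,0,0]
    - [0,0,0]
    - [0,0,0]
    - [0,0,0]
    - [0,0,0]
    - [0,0,0]
  hand: [0,0,0,0,0,0,0,0,0,0]

```text
t: 10.95
tcp_pos: [0.4764, -0.0627, 0.15]
tool_rot: [0.074, 0.992, -0.003, 0.101]
force: [-1.4, -0.7, -2.5]
finger_gap: -0.003
```

```bash
python3 -c "
from h import *
print(tipuvn(),manip.sense()['q'].round(3))
delta(*pose([-77,-48,42],13))"
```

```text
[-112.2  -42.3   52.8] [-0.391  0.581  2.034  0.17   0.337 -1.968]
t 10.95 F [-1.4 -0.7 -2.5] rot [ 0.5 -1.4  0.3] lin now [-34.8  -5.1  -4.1] lin after rot [-34.9  -5.   -3.2] target [ 0.509 -0.073  0.161]
```

Call:
drive_tool:
  linear:
    - [-4,-1,1]
    - [-5,-1,0]
    - [-5,-1,-1]
    - [-5,-1,-1]
    - [-5,0,-1]
    - [-5,0,-1]
    - [0,0,0]
  rot:
    - [0,-0.7,0]
    - [0,-0.7,0]
    - [0,0,0]
    - [0,0,0]
    - [0,0,0]
    - [0,0,0]
    - [0,0,0]
  hand: [0,0,0,0,0,0,0]

```text
t: 11.53
tcp_pos: [0.492, -0.0658, 0.1577]
tool_rot: [0.072, 0.992, 0.001, 0.1]
force: [-1.7, -0.3, 0.1]
finger_gap: -0.001
```

```bash
python3 -c "
from h import *
print(tipuvn(),manip.sense()['q'].round(3))
delta(*pose([-77,-48,42],13))
im=cams.snapshot('scene');cv2.imwrite('pics/s4.png',cv2.resize(im[150:350,230:480,::-1],None,fx=3,fy=3))"
```

```text
[-95.  -42.4  50.1] [-0.388  0.575  1.988  0.165  0.394 -1.961]
t 11.53 F [-1.7 -0.3  0.1] rot [ 1.  -1.6  0.4] lin now [-17.7  -4.5   0.2] lin after rot [-17.7  -4.3   0.8] target [ 0.509 -0.073  0.161]
```

View pics/s4.png

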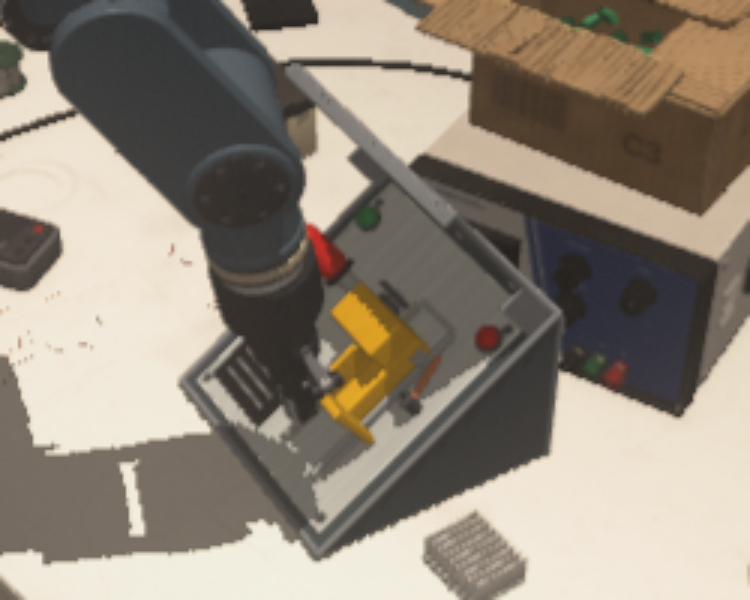

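The gate has moved up with the fingers; plate now ~(345,415), handle clear at ~(325,250). I continue to the stop.

Call:
drive_tool:
  linear:
    - [-5,-1,0]
    - [-5,-1,-1]
    - [-5,-1,-1]
    - [-5,0,-1]
    - [-4,0,-1]
    - [0,0,0]
  rot:
    - [0.5,-0.5,0]
    - [0,0,0]
    - [0,0,0]
    - [0,0,0]
    - [0,0,0]
    - [0,0,0]
  hand: [0,0,0,0,0,0]

```text
t: 12.08
tcp_pos: [0.5041, -0.0677, 0.1646]
tool_rot: [0.071, 0.993, 0.0, 0.091]
force: [-0.9, -0.3, 1.0]
finger_gap: -0.001
```

```bash
python3 -c "
from h import *
print(tipuvn(),manip.sense()['q'].round(3))
delta(*pose([-75,-48,46],13))"
```

```text
[-82.1 -42.6  49.1] [-0.379  0.57   1.945  0.126  0.455 -1.915]
t 12.08 F [-0.9 -0.3  1. ] rot [ 0.9 -2.5  0.5] lin now [-4.5 -4.3 -0.1] lin after rot [-4.5 -4.3  0.2] target [ 0.508 -0.073  0.165]
```

Call:
drive_tool:
  linear:
    - [-4,0,-1]
    - [-4,0,-1]
    - [-4,0,-1]
    - [-4,0,-1]
  rot:
    - [0,0,0]
    - [0,0,0]
    - [0,0,0]
    - [0,0,0]
  hand: [0,0,0,0]

```text
t: 12.42
tcp_pos: [0.5085, -0.0677, 0.1674]
tool_rot: [0.07, 0.995, 0.003, 0.077]
force: [-8.9, -3.3, -4.7]
finger_gap: -0.0
```

```bash
python3 -c "
from h import *
print(tipuvn(),manip.sense()['force'])"
```

```text
[-78.9 -41.7  49.9] [-8.93148344 -3.33378304 -4.70693294]
```

Call:
drive_tool:
  linear:
    - [-6,0,-1]
    - [-7,0,-1]
    - [-8,0,-2]
    - [-8,0,-2]
  rot:
    - [0,-1,0]
    - [0,-1,0]
    - [0,-1,0]
    - [0,-1,0]
  hand: [0,0,0,0]

```text
t: 12.75
tcp_pos: [0.5091, -0.0668, 0.1676]
tool_rot: [0.066, 0.995, 0.007, 0.076]
force: [-15.7, -6.2, -4.9]
finger_gap: -0.003
```

```bash
python3 -c "
from h import *
print(tipuvn(),manip.sense()['force'])
im=cams.snapshot('scene');cv2.imwrite('pics/s5.png',cv2.resize(im[200:320,300:450,::-1],None,fx=5,fy=5))"
```

```text
[-78.5 -40.1  49.9] [-15.73312215  -6.22214981  -4.86237831]
```

View pics/s5.png

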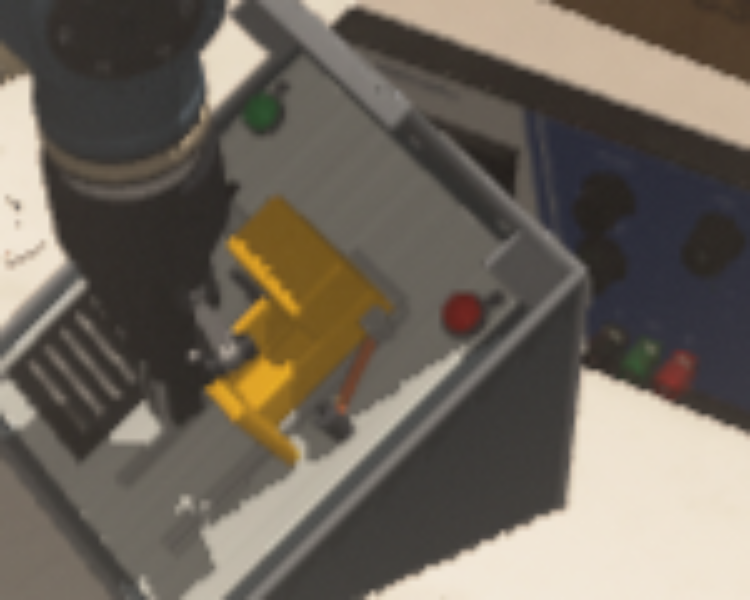

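Force rises to 17 N with no further travel, so the gate is probably at its stop. I back off and measure.

Call:
drive_tool:
  linear:
    - [5,0,0]
    - [10,0,0]
    - [14,0,0]
    - [14,0,-5]
    - [14,0,-10]
    - [14,0,-14]
    - [10,0,-20]
    - [0,0,-20]
    - [0,0,0]
  rot:
    - [0,0,0]
    - [0,0,0]
    - [0,0,0]
    - [0,0,0]
    - [0,0,0]
    - [0,0,0]
    - [0,0,0]
    - [0,0,0]
    - [0,0,0]
  hand: [0,0,0,0,0,0,0,0,0]

```text
t: 13.55
tcp_pos: [0.4275, -0.061, 0.2264]
tool_rot: [0.067, 0.993, 0.001, 0.092]
force: [0.3, -0.2, -0.7]
finger_gap: 0.003
```

Run:
```python
from h import *
print(tipuvn(),manip.sense()['force'])
for n in('scene','top'):
    im=cams.snapshot(n); cv2.imwrite(f'pics/{n}6.png',im[:,:,::-1])
    for l in('gate_push','handle_end','panel','screwdriver_small','heat_sink'):
        print(n,l,[(np.round(d['at'],1),round(d['score'],2)) for d in cams.spot_point(l,n)[:2]])
    i=iso()
    for g in(50,54,57.5,60): print(g,proj(uvn([-120+g,-48,34],i),n).round(1))
    print('handle 1.4',proj(uvn(handle(1.4),i),n).round(1))
    c=cv2.imread(f'pics/{n}6.png')
    for g,col in((60,(255,255,0)),(54,(255,0,255))):
        p=proj(uvn(np.array([[-120+g,-78,6],[-120+g,-18,6],[-120+g,-18,62],[-120+g,-78,62],[-120+g,-78,6]],float),i),n).round().astype(int)
        cv2.polylines(c,[p.reshape(-1,1,2)],False,col,1)
    im2=im[:,:,::-1]; y,x=(200,300) if n=='scene' else (170,280)
    cv2.imwrite(f'pics/{n}6c.png',np.hstack([cv2.resize(k[y:y+120,x:x+130],None,fx=3,fy=3) for k in(im2,c)]))
cv2.imwrite('pics/both6.png',np.vstack([cv2.imread('pics/scene6c.png')[:300],cv2.imread('pics/top6c.png')[:300]]))
```

```text
[-109.4  -47.5  143.8] [ 0.33413838 -0.21638746 -0.68086427]
scene gate_push [(array([345.1, 279. ]), 0.76)]
scene handle_end [(array([328.1, 226.3]), 0.75)]
scene panel [(array([358.8, 255.3]), 0.61)]
scene screwdriver_small []
scene heat_sink [(array([388. , 339.8]), 0.86)]
50 [[342.8 284.3]]
54 [[344. 283.]]
57.5 [[345.  281.9]]
60 [[345.8 281.1]]
handle 1.4 [[326.6 226.5]]
top gate_push [(array([360.3, 254.9]), 0.56)]
top handle_end [(array([303.7, 223.9]), 0.76)]
top panel [(array([338.6, 212.2]), 0.8)]
top screwdriver_small [(array([275. , 214.1]), 0.53)]
top heat_sink [(array([418.3, 250.7]), 0.7), (array([302. , 221.7]), 0.46)]
50 [[357.6 255.6]]
54 [[357.8 253.8]]
57.5 [[358.  252.2]]
60 [[358.2 251.1]]
handle 1.4 [[304.3 226.8]]
```

View pics/both6.png

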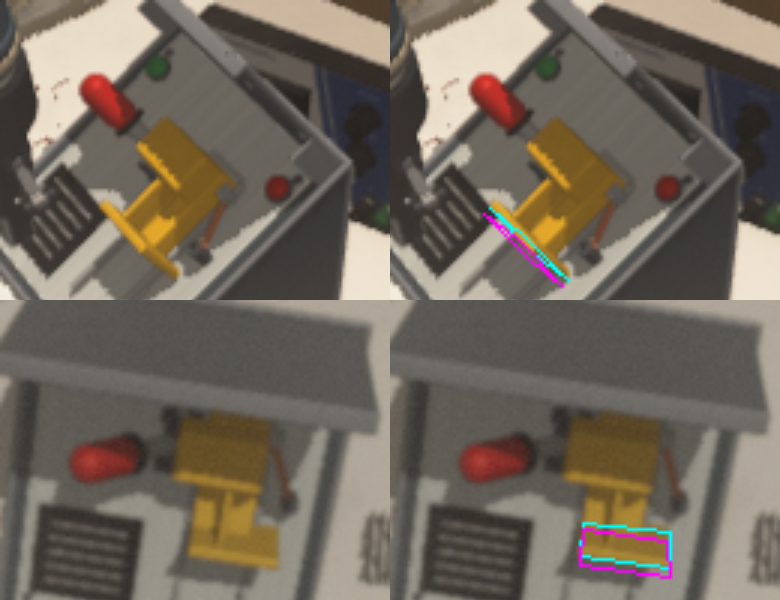

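Run:
```python
from h import *
a=cv2.imread('pics/scene0.png');b=cv2.imread('pics/scene6.png')
i=iso();p=proj(uvn([-15,-65,13],i),'scene')[0].round().astype(int);print(p)
out=[]
for im in(a,b):
    hsv=cv2.cvtColor(im,cv2.COLOR_BGR2HSV).astype(int); c=im[p[1]-22:p[1]+23,p[0]-22:p[0]+23]
    h=hsv[p[1]-22:p[1]+23,p[0]-22:p[0]+23]
    m=((h[...,0]<13)&(h[...,1]>95)&(h[...,2]>60)&(h[...,2]<190)).astype(np.uint8)
    n,l,s,ce=cv2.connectedComponentsWithStats(m)
    for k in range(1,n):
        if s[k,4]>8:
            ys,xs=np.nonzero(l==k); w,v=np.linalg.eigh(np.cov(xs,ys)); print(s[k],ce[k].round(1),np.degrees(np.arctan2(-v[1,1],v[0,1])).round(1),w.round(1))
    out.append(cv2.resize(c,None,fx=8,fy=8,interpolation=cv2.INTER_CUBIC))
cv2.imwrite('pics/catch.png',np.hstack(out))
for u0 in(-34,): 
  for ang in(0,.2): print(ang,proj(uvn([[6-40,-65-0,13],[6-40+40*np.cos(ang),-65-40*np.sin(ang),13]],i),'scene').round(1).tolist())
```

```text
[368 275]
[ 4  0 13  9 84] [9.7 3.8] -177.6 [ 5.1 11.1]
[43  6  2  7 12] [43.6  9. ] -90.0 [0.3 3.5]
[21 15  8 15 35] [24.4 21.6] -114.0 [ 0.4 20.2]
[42  6  3  7 13] [43.5  9. ] -90.0 [0.4 3.2]
[21 15  8 15 35] [24.4 21.6] -114.0 [ 0.4 20.2]
0 [[362.1, 280.6], [374.1, 267.8]]
0.2 [[362.1, 280.6], [376.0, 270.1]]
```

View pics/catch.png

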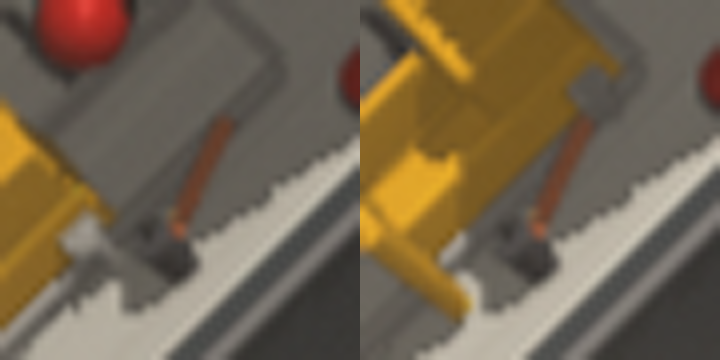

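The catch leaf is pixel-identical to its rest image, and the gate's tooth (~(590,95)) is past its tip. The detector's heat-sink point differs a little, so I compare the images directly.

Run:
```python
from h import *
for n,bx in(('top',dict(heat=(395,235,440,272),driver=(258,180,290,250))),('scene',dict(heat=(365,315,412,357)))):
    a=cv2.imread(f'pics/{n}0.png',0);b=cv2.imread(f'pics/{n}6.png',0)
    for k,(x,y,X,Y) in bx.items():
        r=cv2.matchTemplate(b[y-12:Y+12,x-12:X+12],a[y:Y,x:X],cv2.TM_CCOEFF_NORMED); _,v,_,l=cv2.minMaxLoc(r); print(n,k,round(v,3),l[0]-12,l[1]-12)
print(manip.sense()['force'].round(1))
```

```text
top heat 0.998 0 0
top driver 0.998 0 0
scene heat 1.0 0 0
[0.7 0.4 0.2]
```

```bash
python3 -c "
from h import *
print(order.sign_off())"
```

```text
the job is handed in; nothing more can be done
None
```

The isolator is switched off and locked out, and I handed the job in about 15 s into the 45 s limit. The sign-off gives no verdict.

I swung the handle from the red lamp's side to the green lamp's side with the closed fingers. I then pushed the yellow gate up the slope until the force rose to about 17 N with no further travel, and backed the arm off clear.

**Last checks:**
- **Handle:** its end was seen within about 3 px of where the off position should be in both views. It resisted at about 4.5 N where the stop is expected.
- **Catch:** the leaf looks identical to its rest picture, and the gate's tooth is past its tip.
- **Screwdriver and heat sink:** image matching showed no shift of either.
- **Arm:** the force reading was near zero, so it is touching nothing.

**Disagreements:**
- **Gate travel:** the cameras alone only place it to about 2–5 mm. One view puts it at the end stop and the other nearer 52 mm. I relied on the hard stop and the catch instead.
- **Heat sink position:** the detector's point differed by about 6 px between pictures, but direct image matching showed no movement.

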